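# Open the spring dish clamp to the mark and hold it

### The arm

A 6-joint arm with a two-finger parallel gripper is mounted at the origin on a cart in front of the work surface, level with it; the furniture and walls round the work are solid. World frame = base frame: x ahead of the robot, y to its left, z up, the work surface at z = 0. Lengths are in m, angles in degrees, forces in N, time in s.
With the tool pointing down it reaches from about 0.35 to 0.95 m from the base axis. Payload 17.4 kg.
Tool frame: the origin (TCP) lies between the finger pads; the fingertips stand 25 mm ahead of it and the grasp point (between the pads) lies 6 mm ahead of it; z points along the fingers, y is the line along which they close (so a half turn about z gives the same grasp; the last joint's range is limited). The gripper opens to 93 mm and grips with 3 to 60 N. Pads are 15 mm wide; open, the fingers measure 128 mm over their backs; the gripper's body (75 mm by 188 mm) begins 65 mm behind the grasp point.
Start: joints at [66.131, 6.646, 82.598, -0, 90.757, -2.166], TCP at [0.25, 0.627, 0.21] pointing down, gripper open.
Joint ranges: [-162.19, 162.19], [-47.58, 125.68], [4.15, 143.07], [-65.23, 245.23], [0.69, 171.88], [-170.13, 170.13]. Speed limits (degrees/s): [108.29, 108.29, 127.2, 180, 180, 180].

### API

Orientations are given as a 3x3 rotation matrix whose columns are the frame's x, y, z axes.
In Python, from station import telemetry, cams, r gives the robot as it stands. The module is installed in compiled form; this text tells all that it offers.
- The arm moves only by the tool servo_tool, never from a script. Its argument "motion" is a list of rows, each a list of 5 numbers: the shift along the tool's x, y, z in mm, then the turn about the tool's z in degrees, then the closure, from 0 (fully open) to 1 (shut). A call has 1 to 10 rows; each row is the pose to reach, as a shift and turn from the pose commanded when the call began, along the tool's axes at that moment; what a row does not reach only later rows make up. A row lasts 1/10 s, in which the tool goes at most 50 mm and 8.59 degrees, less where a joint would pass 70% of its speed; a pose out of reach is approached as far as the arm can. A call with a gripper value outside its range is refused whole. The fingers move at their own pace and stop on an object; "newtons" is the grip in N (left out, the last holds). Time passes only in rows, so rows that repeat a pose let the fingers close. It gives the time, the measured TCP pose, the force, the opening and the grip force at its end, in the units of the state.
- telemetry.state(): the state, without advancing time (a new reading comes with each control period).
- cams.capture(name): name is "side" or "top" or "wrist"; returns the picture (480x640x3 uint8, red, green, blue); there is no depth.
- cams.camera_info(name): a dict with "K" (3x3 intrinsics, pixels), "k1" (the pictures are not rectified: a ray, as slopes to the right and down, at radius r is drawn at 1 + k1 r^2 times it, then the intrinsics apply), "R" (3x3) and "t" (3): a world point X has camera coordinates R X + t. Camera axes: x right, y down, z forward; pixel columns grow to the right and rows downward; lengths in m; the calibration is good to about 2 mm. A picture is of the moment at which its call begins: read the wrist's pose just before it. camera_info takes no time and is no camera call; for the wrist camera it gives the pose at the moment of the call.
- r.sign_off(): hands the job in; it is judged then, once.
The state is a dict: "t": time; "joints": joint angles; "qd": joint speeds; "joint_torque": joint torques, N m; "position": TCP position; "tool_rot": TCP orientation; "force": force on the tool from outside, world axes, zero at the start; "moment": the same for the moment, N m; "grip_width": opening from 0.0 (shut) to 1.0 (fully open); "grasp_force": force on a finger pad.
Only numpy, scipy, OpenCV 4.12 (cv2) and the standard library are available. Lean on these libraries where they do the work, as an engineer would, in place of code of your own. Each camera call takes 0.05 s, during which the arm holds its last target. There are 200 camera calls.

### The job

The blue spring clamp is to be opened so that a colleague can set a dish in it: first free its carriage by flipping the red-balled lever fully over, outwards to its stop, then take the black handle and pull the carriage out towards the robot until its yellow pointer is in line with the red mark. The spring pulls it shut again, so keep hold of the handle: the program finishes while the gripper is still holding the carriage steady at the mark, with the lever left over. Leave the petri dishes and the purple bottle beside the clamp where they are.

Things in the scene. Friction and masses are not known exactly. Their poses are not given: they have to be found in the camera images.
- dish_clamp: The bed of the clamp, fixed to the worktop: flat metal plate 300 x 150 x 12 mm (x from -150 to 150, y from -70 to 80 mm) with two guide rods, a grey fixed jaw (z up to 62 mm) at its far end and a grey block (z up to 48 mm) at its near end. Origin: on the worktop, midway between the ends on the centre line of the rods. x runs along the rods away from the robot, y to the left (lever side), z up.
- travel (a joint): How far the carriage is pulled out along the rods, in m: 0 = home (clamp shut), grows as it is pulled along the clamp's -x, travel 80 mm. A spring pulls it home with 4.8 N at 0, rising by 1.2 N per 10 mm. While the lever is upright a tongue on it sits in a notch of the carriage and locks it (2 mm play).
- carriage: The blue carriage (80 x 64 mm, top at z = 50 mm) on the rods with its black bow handle; same axes as the clamp. Its origin lies on the worktop plane under the middle of the bow (at the clamp's origin when home). The bow: two uprights at y = -28 and 28 mm, joined by a round bar 13 mm thick along y with its axis at z = 88 mm; free space under the bar down to z = 50 mm.
- handle_mid (a point): Middle of the handle's bar, 88 mm above the worktop, where to grip it (fingers before and behind the bar).
- pointer_tip (a point): Tip of the yellow pointer (4 mm wide) on the right side of the carriage, 45 mm in x and -46 mm in y from the carriage's origin, 20 mm above the worktop; moves with the carriage.
- red_mark: The red mark, a 12 x 12 x 14 mm block with a 3 mm wide blade that points to the pointer, fixed on the right edge of the bed; its place along the scale differs each time, 30 to 65 mm nearer the robot than the pointer at home. Origin on the bed under the blade's line; same axes as the clamp. The pointer is in line when its x in this frame is 0.
- lever (a joint): The cam lever on the left side of the carriage, in rad: 0 = upright, locked (may start up to 0.1); grows as the ball is swung outwards (the clamp's +y) and down, to the stop at 1.3 = free. It stays where it is left; moving it takes about 2 N at the ball.
- lever_ball (a point): Centre of the red ball (24 mm diameter) at the lever's end, 60 mm from the pivot; 105 mm above the worktop when upright, 61 mm at the stop.
- lever_pivot (a point): The lever's pivot, 45 mm above the worktop, at the clamp's x = 45, y = 55 mm; the axis runs along the clamp's x. The lever turns in the clamp's y-z plane.
- petri_1: Closed petri dish, 60 mm wide, 15 mm high, bystander; origin under its middle.
- petri_2: Another such petri dish, bystander.
- stain_bottle: Purple bottle with a red cap, 48 mm wide, 109 mm high, bystander; origin under its middle.

How it is judged:
By the outcome, as a careful person would: the job done as asked, in the order asked, and still so for the second after the job is handed in, while the arm keeps its last pose, push and grip.
It also fails if it takes over 43 s, if anything falls off the work surface, if the arm or the gripper's body presses on something with over 40 N, if the wrist force passes 120 N, or if a joint passes its speed limit or range.

## Working session

There is one attempt and no reset: what is moved stays moved. The work goes in short steps, Python scripts to look and compute and a tool call to move; the robot and the scene stay as the last step left them, time stands still between calls to the robot, and variables do not carry over. Pictures are saved under pics/ and viewed, at most 10 in all, crops included, and the job is handed in when it is done.

Besides the shell and the picture viewer there is one more tool, called after "Request:" as a command line: name --pt "numbers of a row" for each row, then --argument value for the rest. servo_tool: Moves the arm, as the interface text tells. Its arguments: {"type":"object","properties":{"motion":{"type":"array"},"newtons":{"type":"number"}},"required":["motion"]}

```bash
mkdir -p pics; cat > h.py <<'E'
import numpy as np, cv2
from station import telemetry, cams, r
def ray(n,px,ci=None):
    c=ci or cams.camera_info(n);K=np.array(c["K"]);R=np.array(c["R"]);t=np.array(c["t"])
    d=np.array([(px[0]-K[0,2])/K[0,0],(px[1]-K[1,2])/K[1,1]]);s=d.copy()
    for _ in range(20): s=d/(1+c["k1"]*(s@s))
    v=R.T@np.array([s[0],s[1],1]);return -R.T@t,v/np.linalg.norm(v)
def plane(n,px,z,ci=None):
    o,v=ray(n,px,ci);return o+v*(z-o[2])/v[2]
def two(n1,p1,n2,p2):
    o1,a=ray(n1,p1);o2,b=ray(n2,p2)
    s=np.linalg.lstsq(np.c_[a,-b],o2-o1,rcond=None)[0]
    A=o1+a*s[0];B=o2+b*s[1];return (A+B)/2,np.linalg.norm(A-B)
def blobs(im,lo,hi,amin=15):
    h=cv2.cvtColor(im,cv2.COLOR_RGB2HSV);m=cv2.inRange(h,lo,hi)
    if lo[0]==0 and hi[0]<=12: m|=cv2.inRange(h,(170,lo[1],lo[2]),(180,255,255))
    n,l,s,c=cv2.connectedComponentsWithStats(m)
    return [(int(s[i,4]),c[i].round(1).tolist(),s[i,:4].tolist()) for i in range(1,n) if s[i,4]>=amin]
def save(im,f): cv2.imwrite("pics/"+f,cv2.cvtColor(im,cv2.COLOR_RGB2BGR))
E
python3 - <<'E'
from h import *
for n in("top","side"):
    im=cams.capture(n);save(im,n+"0.png");print(n)
    print("red",blobs(im,(0,130,80),(8,255,255)));print("yel",blobs(im,(22,130,100),(35,255,255)));print("blue",blobs(im,(100,130,60),(125,255,255),100))
print(telemetry.state())
E
```

```text
top
red [(279, [228.5, 189.7], [219, 181, 21, 20]), (103, [373.9, 212.2], [368, 207, 12, 11]), (29, [426.3, 254.0], [420, 252, 12, 5]), (30, [72.6, 305.7], [70, 303, 6, 6])]
yel []
blue [(213, [435.0, 62.2], [426, 55, 18, 17])]
side
red [(18, [267.2, 172.7], [266, 170, 4, 7]), (228, [366.5, 200.8], [359, 193, 16, 16]), (29, [362.3, 222.9], [356, 220, 14, 5]), (124, [364.5, 263.3], [359, 258, 12, 12]), (66, [329.2, 346.7], [326, 341, 8, 11])]
yel []
blue [(293, [483.1, 277.7], [473, 259, 33, 38]), (462, [558.4, 292.5], [547, 281, 25, 24]), (316, [522.7, 301.4], [497, 288, 45, 22]), (259, [365.3, 304.5], [345, 299, 37, 22])]
{'t': 0.1, 'joints': array([ 6.61306166e+01,  6.66833887e+00,  8.26313628e+01, -1.29451080e-03,
        9.07565614e+01, -2.16582177e+00]), 'qd': array([ 0.06035533, -0.09191043, -0.10389072,  0.0321752 ,  0.05662498,
        0.04987006]), 'joint_torque': array([ 2.03157775e-03, -7.22882509e+01, -6.23876739e+01,  7.81782973e-02,
        2.27601151e-02, -9.60609145e-05]), 'position': array([0.24955479, 0.6269654 , 0.20932078]), 'tool_rot': array([[-9.29109477e-01,  3.69804595e-01, -3.76700341e-04],
       [ 3.69804786e-01,  9.29109034e-01, -9.07129806e-04],
       [ 1.45349193e-05, -9.82128489e-04, -9.99999518e-01]]), 'force': array([1.28763866, 0.43054843, 0.52094769]), 'moment': array([0.01469272, 0.02687429, 0.01696679]), 'grasp_force': 0.0, 'grip_width': 0.9988833015062241}
```

View pics/top0.png

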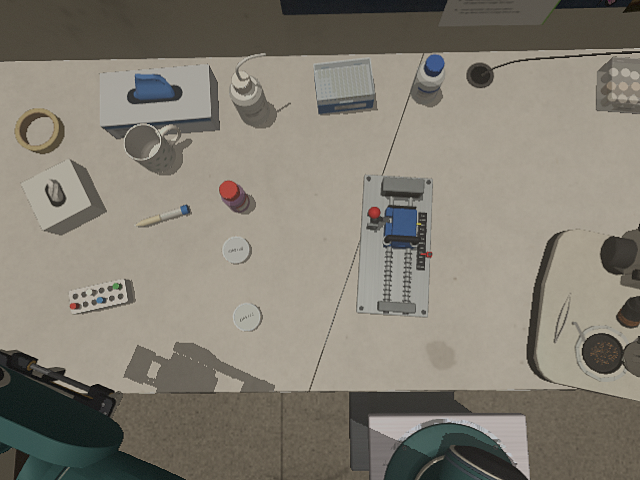

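View pics/side0.png

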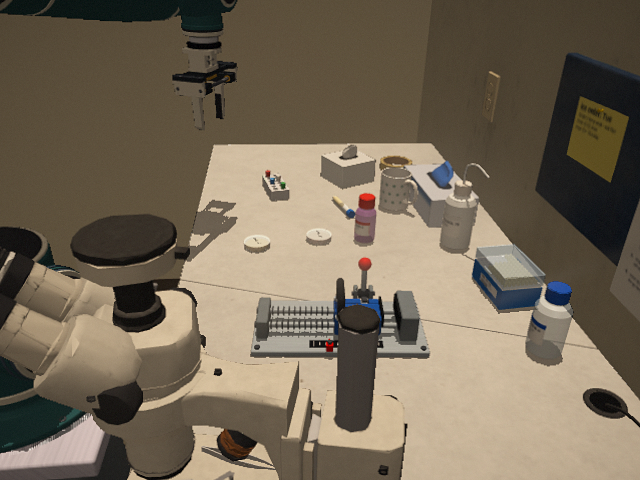

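The top view shows the clamp's bed corners at about (363,175), (433,179), (428,317) and (357,313). The ball is at (374,212), the handle bar near (402,240) and the mark blade at (426,254). The side view has the ball at (365,264) and the mark at (329,347), with the bottle and dishes well to the left.

```bash
python3 - <<'E'
from h import *
c=[plane("top",p,.012) for p in[(363,175),(433,179),(428,317),(357,313)]]
for p in c: print(p.round(4))
ax=(c[0]+c[1]-c[2]-c[3])[:2];yaw=np.degrees(np.arctan2(ax[1],ax[0]));u=ax/np.linalg.norm(ax);v=np.array([-u[1],u[0]])
o=sum(c)[:2]/4-.005*v
print("yaw",yaw,"len",np.linalg.norm(ax)/2,"o",o)
b,e=two("top",(373.9,212.2),"side",(364.5,263.3));print("ball",b,e,"in clamp",(b[:2]-o)@u,(b[:2]-o)@v)
m,e=two("top",(426.3,254),"side",(329.2,346.7));print("mark",m,e,(m[:2]-o)@u,(m[:2]-o)@v)
m=plane("top",(426.3,254),.024);print("mark pl",m,(m[:2]-o)@u,(m[:2]-o)@v)
h=plane("top",(402,240),.088);print("handle",h,(h[:2]-o)@u,(h[:2]-o)@v)
for n,p in[("bot",(237,203)),("p1",(236,250)),("p2",(247,317))]: print(n,plane("top",p,.01).round(3))
for n in("top","side","wrist"):
  ci=cams.camera_info(n);print(n,-np.array(ci["R"]).T@ci["t"])
s=telemetry.state();R=s["tool_rot"];print(R.T@(np.r_[o+.035*u+.05*v,.25]-s["position"])*1000)
E
```

```text
[0.6572 0.1605 0.012 ]
[0.6456 0.009  0.012 ]
[0.3499 0.0326 0.012 ]
[0.3597 0.1799 0.012 ]
yaw -4.15033423793855 len 0.2973594621342321 o [0.50271926 0.09048029]
ball [0.55467985 0.14744578 0.10463012] 0.0009463541184059995 in clamp 0.04770152170110161 0.06057668063392067
mark [0.48170261 0.03086264 0.01419461] 0.00024297357998880392 -0.0166467881182459 -0.06098235993744124
mark pl [0.48040887 0.03286646 0.024     ] -0.018082165631819785 -0.05907742909483159
handle [0.50112787 0.09229135 0.088     ] -0.0017182959252066885 0.001691141429466899
bot [0.6   0.436 0.01 ]
p1 [0.496 0.436 0.01 ]
p2 [0.354 0.411 0.01 ]
top [0.36556068 0.22878826 0.98533722]
side [ 0.3935856  -0.68660732  0.61110393]
wrist [0.17049086 0.65819501 0.38425976]
[-451.90238194 -346.6441902   -40.3453584 ]
```

Request:
servo_tool --pt "-460 -335 0 72.4 0" --pt "-460 -335 0 72.4 0" --pt "-460 -335 0 72.4 0" --pt "-460 -335 0 72.4 0" --pt "-460 -335 0 72.4 0" --pt "-460 -335 0 72.4 0" --pt "-460 -335 0 72.4 0" --pt "-460 -335 0 72.4 0" --pt "-460 -335 0 72.4 0" --pt "-460 -335 0 72.4 0" --newtons 15

```text
t: 1.1
position: [0.5169, 0.2022, 0.2099]
tool_rot: [[0.074, 0.997, -0.0], [0.997, -0.074, 0.0], [0.0, -0.0, -1.0]]
force: [-0.7, 0.7, -0.9]
grip_width: 1.002
grasp_force: 0.0
```

```bash
python3 - <<'E'
from h import *
s=telemetry.state();ci=cams.camera_info("wrist");im=cams.capture("wrist");save(im,"w1.png")
print(s["position"],-np.array(ci["R"]).T@ci["t"])
for b in blobs(im,(0,130,80),(8,255,255)): print("red",b)
for b in blobs(im,(20,110,80),(38,255,255)): print("yel",b)
E
```

```text
[0.51688748 0.20223002 0.20986505] [0.52296516 0.28656398 0.3848427 ]
red (482, [360.0, 291.5], [348, 279, 25, 25])
red (95, [298.2, 347.3], [294, 338, 9, 18])
yel (16, [109.1, 383.1], [107, 380, 5, 8])
yel (31, [525.0, 403.2], [522, 398, 7, 10])
```

View pics/w1.png

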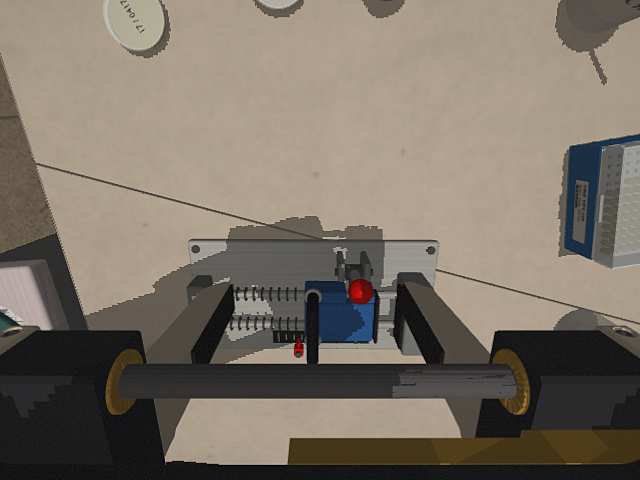

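The wrist view shows the ball at (360,291), the bar running down the column x≈313, and the mark at (298,347).

```bash
python3 - <<'E'
from h import *
s=telemetry.state();b=plane("wrist",(360,291.5),.105);print("ball",b)
print("bar",plane("wrist",(313.5,295),.088),plane("wrist",(313,350),.088))
print("mark",plane("wrist",(298.2,347),.022))
c=[plane("wrist",p,.012)[:2] for p in((189,240),(438.5,240))];print(c,np.degrees(np.arctan2(*(c[1]-c[0])[::-1])))
for B in(b,np.array([.5547,.1474,.105])): print(s["tool_rot"].T@(B-s["position"])*1000)
E
```

```text
ball [0.55527393 0.14042299 0.105     ]
bar [0.5108561  0.13147643 0.088     ] [0.50526124 0.06752192 0.088     ]
mark [0.48208989 0.02574083 0.022     ]
[array([0.36596137, 0.1758299 ]), array([0.66003829, 0.15352925])] -4.336594026812434
[-53.5999798   39.53763029 104.72534644]
[-46.68611835  38.4393294  104.70908562]
```

Request:
servo_tool --pt "-25 20 10 0 0" --pt "-50 39 25 0 0" --pt "-50 39 55 0 0" --pt "-50 39 80 0 0" --pt "-50 39 98 0 0" --pt "-50 39 98 0 0" --pt "-50 39 98 0 0"

```text
t: 1.85
position: [0.5516, 0.1516, 0.1123]
tool_rot: [[0.071, 0.997, -0.0], [0.997, -0.071, -0.0], [-0.0, -0.0, -1.0]]
force: [0.4, 0.1, -0.0]
grip_width: 0.998
grasp_force: 0.0
```

```bash
python3 - <<'E'
from h import *
s=telemetry.state();print(s["position"],s["force"])
a=cams.capture("wrist");b=cams.capture("side")
print(blobs(a,(0,130,80),(8,255,255)),blobs(b,(0,130,80),(8,255,255)))
save(np.hstack([a[200:480,160:560],cv2.resize(b[200:360,260:440],(400,280))]),"c2.png")
E
```

```text
[0.55162758 0.15161295 0.11234329] [ 0.44893697  0.12103603 -0.01850593]
[(1207, [319.9, 291.3], [301, 272, 39, 40])] [(21, [267.5, 173.0], [266, 170, 4, 7]), (77, [366.9, 205.6], [359, 201, 16, 8]), (29, [362.3, 222.9], [356, 220, 14, 5]), (119, [364.5, 263.5], [359, 258, 12, 12]), (61, [328.8, 347.0], [326, 341, 7, 11])]
```

View pics/c2.png

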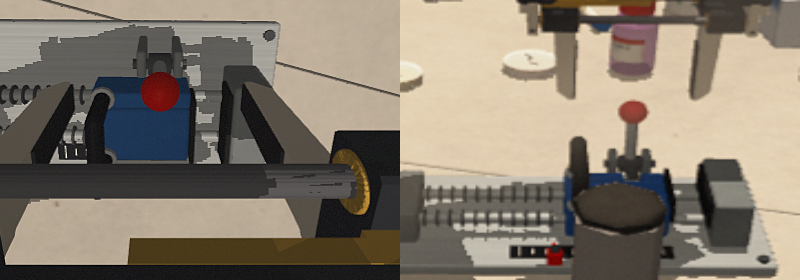

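Ball is laterally between the fingers, but the side view shows fingertips (crop (566,97)) higher than expected relative to the ball at (633,112). I'll check by projecting.

```bash
cat >> h.py <<'E'
def proj(n,X):
    c=cams.camera_info(n);p=np.array(c["R"])@X+c["t"];s=p[:2]/p[2];s=s*(1+c["k1"]*(s@s));K=np.array(c["K"]);return (K[:2,:2]@s+K[:2,2]).round(1)
E
python3 - <<'E'
from h import *
s=telemetry.state();R=s["tool_rot"]
for y in(-.0465,.0465):
  for x in(-.0075,.0075):
    X=s["position"]+R@[x,y,.025];print(X.round(3),"side",proj("side",X),"wrist",proj("wrist",X))
print("wrist ball",plane("wrist",(319.9,291.3),.105),proj("wrist",np.array([.5547,.1474,.105])),proj("side",np.array([.5547,.1474,.105])))
E
```

```text
[0.505 0.148 0.088] side [336.6 271.9] wrist [247.4 282.3]
[0.506 0.163 0.088] side [336.2 267.6] wrist [245.9 261.1]
[0.598 0.141 0.088] side [388.  272.2] wrist [388.  282.3]
[0.599 0.156 0.088] side [387.  267.8] wrist [389.6 261.1]
wrist ball [0.55302901 0.14582789 0.105     ] [322.5 288.8] [364.3 263.2]
```

```bash
python3 - <<'E'
from h import *
R=np.array([[-.929,.37,0],[.37,.929,0],[0,0,-1.]])
for y in(-.0465,.0465,-.064,.064): print(y,[proj("side",np.array([.2496,.627,.2093])+R@[0,y,z]) for z in(.025,0)])
b=cv2.imread("pics/side0.png")
a=cv2.resize(b[50:150,150:260],None,fx=3.5,fy=3.5,interpolation=cv2.INTER_NEAREST)
im=cams.capture("side");c=cv2.resize(cv2.cvtColor(im[200:300,310:420],cv2.COLOR_RGB2BGR),None,fx=3.5,fy=3.5,interpolation=cv2.INTER_NEAREST)
cv2.imwrite("pics/c3.png",np.hstack([a,c]));print(telemetry.state()["position"])
E
```

```text
-0.0465 [array([201.5, 142.9]), array([200.6, 132.5])]
0.0465 [array([219.1, 131.5]), array([218.3, 121.6])]
-0.064 [array([198. , 145.2]), array([197. , 134.7])]
0.064 [array([222.2, 129.5]), array([221.4, 119.7])]
[0.55212976 0.15174377 0.11334212]
```

View pics/c3.png

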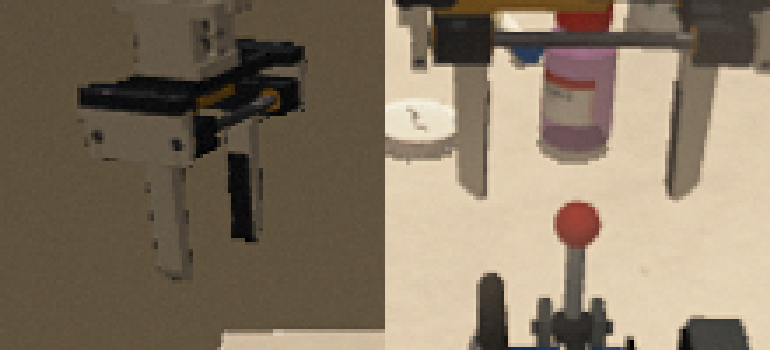

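The fingertips appear about 30 mm short of where the text puts them, in both side pictures. I'll lower 28 mm, which is clear of everything either way, and re-check.

Request:
servo_tool --pt "0 0 15 0 0" --pt "0 0 28 0 0" --pt "0 0 28 0 0"

```text
t: 2.3
position: [0.5505, 0.1513, 0.0812]
tool_rot: [[0.072, 0.997, -0.003], [0.997, -0.072, -0.001], [-0.001, -0.003, -1.0]]
force: [-0.3, -0.6, 0.2]
grip_width: 0.997
grasp_force: 0.0
```

```bash
python3 - <<'E'
from h import *
s=telemetry.state();print(s["position"],s["force"])
f=lambda im,a:cv2.resize(im[a],(400,400),interpolation=cv2.INTER_NEAREST)
save(np.hstack([f(cams.capture("wrist"),np.s_[180:400,210:430]),f(cams.capture("side"),np.s_[210:310,310:410])]),"c4.png")
E
```

```text
[0.55045948 0.15129082 0.08118481] [-0.3429764  -0.61653537  0.22476116]
```

View pics/c4.png

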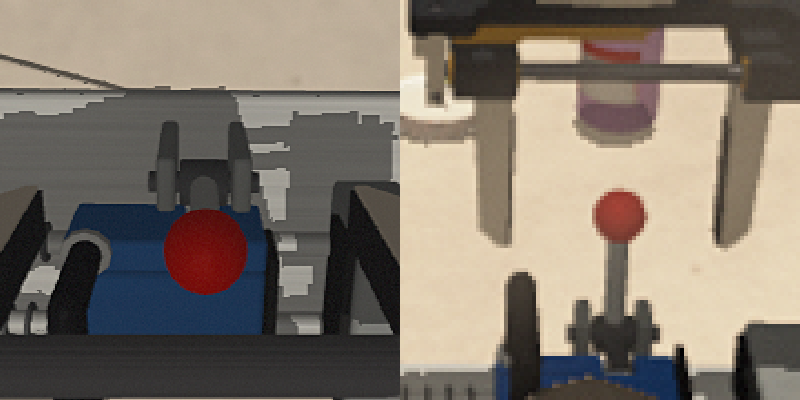

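The left (wrist) crop shows the ball at about (323,318) and the finger ends near row 284. In the side crop the tips are at row 271, below the ball's centre at row 264.

```bash
python3 - <<'E'
from h import *
for z in(.091,.056):
  for p in((232,284),(392,280)): print(z,plane("wrist",p,z))
b=plane("wrist",(323,318),.105);s=telemetry.state();print(b,s["tool_rot"].T@(b-s["position"])*1000)
b=np.array([.5547,.1474,.105]);print(s["tool_rot"].T@(b-s["position"])*1000, proj("wrist",s["position"]))
im=cams.capture("top");print(blobs(im,(0,130,80),(8,255,255)))
E
```

```text
0.091 [0.50437782 0.16134278 0.091     ]
0.091 [0.59281817 0.15747746 0.091     ]
0.056 [0.49328747 0.14574375 0.056     ]
0.056 [0.60023483 0.14106958 0.056     ]
[0.55361968 0.14478573 0.105     ] [ -6.52882138   2.77065978 -21.70543152]
[ -3.84400297   3.66129886 -21.70748144] [317.7 288.6]
[(264, [228.3, 189.3], [219, 181, 21, 18]), (29, [72.7, 305.7], [70, 303, 6, 6])]
```

Request:
servo_tool --pt "-5 3 2 0 0" --pt "-5 3 2 0 0.5" --pt "-5 3 2 0 1" --pt "-5 3 2 0 1" --pt "-5 3 2 0 1" --pt "-5 3 2 0 1" --pt "-5 3 2 0 1" --newtons 15

```text
t: 3.15
position: [0.5542, 0.1464, 0.0819]
tool_rot: [[0.071, 0.997, -0.0], [0.997, -0.071, 0.0], [0.0, -0.0, -1.0]]
force: [-0.5, 0.5, 0.1]
grip_width: 0.531
grasp_force: 0.0
```

Request:
servo_tool --pt "0 0 0 0 1" --pt "0 0 0 0 1" --pt "0 0 0 0 1" --pt "0 0 0 0 1" --pt "0 0 0 0 1" --pt "0 0 0 0 1" --pt "0 0 0 0 1"

```text
t: 3.85
position: [0.5532, 0.1465, 0.0819]
tool_rot: [[0.071, 0.997, -0.002], [0.997, -0.071, -0.0], [-0.0, -0.002, -1.0]]
force: [-10.7, -0.3, 4.6]
grip_width: 0.248
grasp_force: 15.0
```

Request:
servo_tool --pt "6 0 1 0 1" --pt "12 0 2.5 0 1" --pt "18 0 4.5 0 1" --pt "23.5 0 7 0 1" --pt "33.5 0 14 0 1" --pt "41.5 0 22.5 0 1" --pt "48 0 32.5 0 1" --pt "52.5 0 44 0 1" --pt "53.5 0 48 0 1" --pt "53.5 0 48 0 1"

```text
t: 4.85
position: [0.5573, 0.2005, 0.0331]
tool_rot: [[0.071, 0.997, -0.002], [0.997, -0.071, 0.001], [0.001, -0.002, -1.0]]
force: [-5.0, 4.9, 0.1]
grip_width: 0.245
grasp_force: 15.0
```

```bash
python3 - <<'E'
from h import *
s=telemetry.state();print(s["position"],s["force"],s["grip_width"],s["grasp_force"])
f=lambda im,a:cv2.resize(im[a],(400,400),interpolation=cv2.INTER_NEAREST)
w=cams.capture("wrist");print(blobs(w,(0,130,80),(8,255,255)))
save(np.hstack([f(w,np.s_[180:400,210:430]),f(cams.capture("side"),np.s_[210:350,290:430])]),"c5.png")
E
```

```text
[0.55731285 0.20048549 0.03310375] [-5.04075629  4.88700979  0.11337037] 0.2448509472001235 14.999919533729553
[(1712, [316.8, 319.8], [295, 296, 46, 48])]
```

View pics/c5.png

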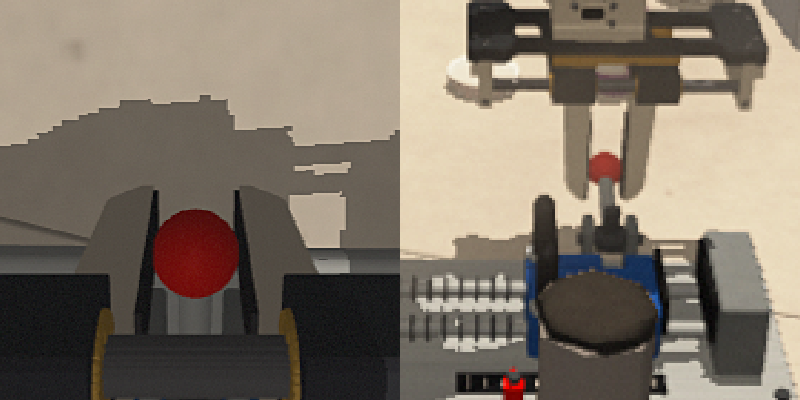

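Ball at the wrist crop centre (≈(317,320)), held, swung over with the lever nearly flat. I'll press a little further to prove the stop.

Request:
servo_tool --pt "0 0 3 0 1" --pt "0 0 6 0 1" --pt "0 0 6 0 1" --pt "0 0 6 0 1"

```text
t: 5.35
position: [0.5575, 0.2005, 0.0284]
tool_rot: [[0.071, 0.997, -0.001], [0.997, -0.071, 0.001], [0.001, -0.001, -1.0]]
force: [-8.2, 5.5, 7.0]
grip_width: 0.248
grasp_force: 15.0
```

```bash
python3 - <<'E'
from h import *
s=telemetry.state();print(s["position"],s["force"],s["grip_width"])
w=cams.capture("wrist");b=cams.capture("side");print(blobs(w,(0,130,80),(8,255,255)));print(blobs(b,(0,130,80),(8,255,255)))
v=np.array([.0723,.9974]);P=np.array([.5547,.1474])-.0054*v
for t in(1.1,1.2,1.3): print(t,proj("side",np.r_[P+.06*np.sin(t)*v,.045+.06*np.cos(t)]),proj("wrist",np.r_[P+.06*np.sin(t)*v,.045+.06*np.cos(t)]))
E
```

```text
[0.55754259 0.20053436 0.0284469 ] [-8.21998954  5.53354492  6.98994067] 0.2484061137804046
[(1782, [316.4, 323.3], [294, 300, 47, 48])]
[(21, [267.5, 173.0], [266, 170, 4, 7]), (91, [361.1, 268.3], [356, 264, 12, 10]), (66, [329.2, 346.7], [326, 341, 8, 11])]
1.1 [361.1 264.9] [319.9 340.4]
1.2 [360.9 266.7] [319.9 329.1]
1.3 [360.7 268.8] [319.8 319.3]
```

The force shows the stop (7 N up, ball row matches 1.3 rad). Releasing and rising.

Request:
servo_tool --pt "0 0 -2 0 0" --pt "0 0 -2 0 0" --pt "0 0 -2 0 0" --pt "0 0 -2 0 0" --pt "0 0 -2 0 0" --pt "0 0 -2 0 0" --pt "0 0 -40 0 0" --pt "0 0 -80 0 0" --pt "0 0 -115 0 0" --pt "-50 -20 -115 0 0"

```text
t: 6.45
position: [0.5389, 0.1572, 0.1481]
tool_rot: [[0.069, 0.998, 0.007], [0.998, -0.069, 0.002], [0.003, 0.007, -1.0]]
force: [0.6, -0.3, 0.1]
grip_width: 0.995
grasp_force: 0.0
```

Request:
servo_tool --pt "-44 -18 0 0 0" --pt "-64 -26 0 0 0" --pt "-64 -26 0 0 0" --pt "-64 -26 0 0 0"

```text
t: 6.85
position: [0.5059, 0.0927, 0.1432]
tool_rot: [[0.072, 0.997, 0.001], [0.997, -0.072, 0.0], [0.0, 0.001, -1.0]]
force: [-0.1, -0.1, -0.1]
grip_width: 1.001
grasp_force: 0.0
```

```bash
python3 - <<'E'
from h import *
s=telemetry.state();print(s["position"],s["force"],s["grip_width"])
w=cams.capture("wrist");b=cams.capture("side");t=cams.capture("top");print(blobs(w,(0,130,80),(8,255,255)));print(blobs(b,(0,130,80),(8,255,255)))
f=lambda im,a:cv2.resize(im[a],(400,400),interpolation=cv2.INTER_NEAREST)
save(np.hstack([f(w,np.s_[180:480,170:470]),f(b,np.s_[210:370,280:440])]),"c6.png")
E
```

```text
[0.50589132 0.09265589 0.1432484 ] [-0.12662296 -0.0577072  -0.13247123] 1.0007918502554733
[(915, [377.4, 100.0], [362, 83, 32, 35]), (151, [295.5, 293.0], [289, 280, 13, 25])]
[(20, [267.4, 173.0], [266, 170, 4, 7]), (150, [366.2, 203.2], [359, 198, 16, 11]), (29, [362.3, 222.9], [356, 220, 14, 5]), (92, [361.1, 268.0], [356, 263, 12, 11]), (60, [328.9, 347.2], [326, 342, 7, 10])]
```

View pics/c6.png

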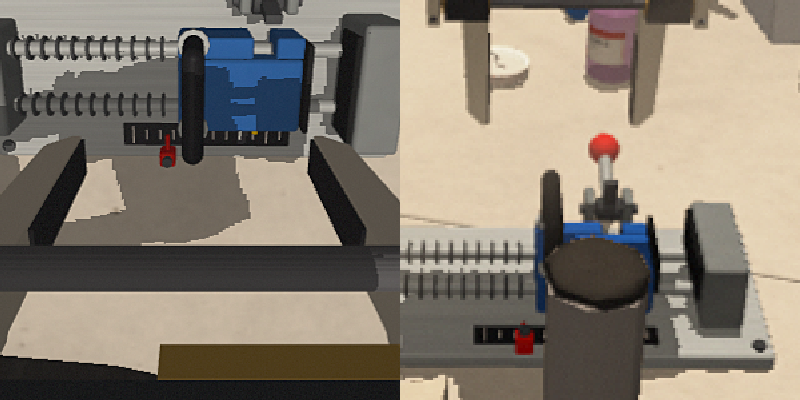

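The wrist crop shows the bar at column ≈315 (rows ≈210–300), the mark blade at ≈(295,285) and the pointer as a yellow speck at ≈(361,279). In the side view the lever stays over.

```bash
python3 - <<'E'
from h import *
s=telemetry.state();w=cams.capture("wrist");R=s["tool_rot"]
Y=blobs(w[240:320,300:440],(20,90,60),(38,255,255),2);print(Y,blobs(w,(0,130,80),(8,255,255)))
u=np.array([.9974,-.0723]);v=np.array([.0723,.9974])
for n,p,z in[("bar",(315,240),.088),("bar2",(315,290),.088),("mark",(295.5,283),.022),("ptr",(361,279),.02)]:
    X=plane("wrist",p,z);print(n,X,X[:2]@u,X[:2]@v,"tool",R.T@(X-s["position"])*1000)
E
```

```text
[(13, [60.2, 39.8], [58, 39, 5, 3])] [(919, [377.8, 101.2], [362, 84, 33, 35]), (157, [295.2, 294.1], [289, 281, 13, 25])]
bar [0.50488269 0.10601369 0.088     ] 0.49590520415473954 0.14224107268735947 tool [12.44464276 -2.0176468  54.8414364 ]
bar2 [0.50196092 0.06601192 0.088     ] 0.4958831572175025 0.10213206570475221 tool [-27.66360147  -2.10065026  54.83875115]
mark [0.48064485 0.04275517 0.022     ] 0.4763039734148334 0.07739462801955563 tool [-52.37528453 -21.70151291 120.84170773]
ptr [0.54491528 0.04159268 0.02      ] 0.5404913464378577 0.08088190904171838 tool [-48.98575155  42.49046287 122.82680246]
```

Request:
servo_tool --pt "-2 -2 30 0 0" --pt "-2 -2 60 0 0" --pt "-2 -2 80 0 0.3" --pt "-2 -2 80 0 1" --pt "-2 -2 80 0 1" --pt "-2 -2 80 0 1" --pt "-2 -2 80 0 1" --pt "-2 -2 80 0 1" --pt "-2 -2 80 0 1" --pt "-2 -2 80 0 1" --newtons 40

```text
t: 8.05
position: [0.5037, 0.0909, 0.0632]
tool_rot: [[0.072, 0.997, 0.0], [0.997, -0.072, 0.0], [0.0, 0.0, -1.0]]
force: [0.6, -0.4, 0.4]
grip_width: 0.365
grasp_force: 0.0
```

Request:
servo_tool --pt "0 0 0 0 1" --pt "0 0 0 0 1" --pt "0 0 0 0 1" --pt "0 0 0 0 1" --pt "0 0 0 0 1" --pt "0 0 0 0 1" --pt "0 0 0 0 1" --pt "0 0 0 0 1"

```text
t: 8.85
position: [0.5034, 0.0909, 0.0629]
tool_rot: [[0.072, 0.997, -0.0], [0.997, -0.072, -0.0], [-0.0, -0.0, -1.0]]
force: [-4.6, -0.2, 2.3]
grip_width: 0.126
grasp_force: 40.0
```

Bar gripped. Pull 58 mm, then measure.

Request:
servo_tool --pt "0 -6 0 0 1" --pt "0 -14 0 0 1" --pt "0 -22 0 0 1" --pt "0 -30 0 0 1" --pt "0 -38 0 0 1" --pt "0 -46 0 0 1" --pt "0 -53 0 0 1" --pt "0 -58 0 0 1" --pt "0 -58 0 0 1" --pt "0 -58 0 0 1"

```text
t: 9.85
position: [0.4466, 0.0954, 0.063]
tool_rot: [[0.071, 0.997, 0.003], [0.997, -0.071, 0.001], [0.001, 0.003, -1.0]]
force: [12.3, 3.4, -7.9]
grip_width: 0.127
grasp_force: 40.0
```

```bash
python3 - <<'E'
from h import *
s=telemetry.state();print(s["position"],s["force"],s["grip_width"])
w=cams.capture("wrist");t=cams.capture("top");b=cams.capture("side")
for n,im in(("w",w),("t",t),("s",b)): print(n,blobs(im,(0,130,80),(8,255,255),8),blobs(im,(20,90,60),(38,255,255),3))
f=lambda im,a:cv2.resize(im[a],(400,400),interpolation=cv2.INTER_NEAREST)
save(np.hstack([f(w,np.s_[180:420,200:440]),f(b,np.s_[300:370,300:370])]),"c7.png")
E
```

```text
[0.44655496 0.09535527 0.06299801] [12.28060055  3.39940718 -7.87696339] 0.12715130952040166
w [(2326, [529.4, 79.2], [501, 53, 58, 53])] [(10, [288.9, 351.5], [287, 350, 5, 4]), (7, [345.3, 351.7], [344, 350, 3, 5]), (4, [290.2, 354.8], [290, 354, 2, 3]), (19, [288.7, 360.7], [287, 356, 6, 11]), (7, [344.9, 356.4], [343, 356, 5, 2]), (20, [345.9, 364.2], [343, 359, 7, 10]), (3, [287.0, 368.3], [286, 368, 3, 2]), (3, [348.7, 370.3], [348, 370, 2, 2]), (4, [285.5, 373.5], [285, 372, 2, 4]), (13, [346.8, 373.7], [345, 372, 5, 5]), (14, [286.8, 381.4], [285, 378, 4, 8]), (8, [346.8, 381.8], [346, 379, 4, 6]), (6, [286.8, 388.2], [286, 387, 3, 3]), (9, [287.2, 393.2], [286, 391, 3, 5]), (4, [346.2, 391.2], [346, 390, 2, 3]), (4, [349.0, 390.5], [348, 390, 3, 2]), (4, [285.0, 398.5], [285, 397, 1, 4]), (19, [287.6, 402.5], [285, 397, 6, 11]), (3, [349.0, 396.7], [348, 396, 3, 2]), (11, [347.8, 402.3], [346, 399, 4, 7]), (22, [345.6, 407.9], [344, 401, 6, 14]), (5, [287.2, 412.6], [286, 412, 4, 2]), (6107, [300.8, 449.3], [88, 430, 397, 35]), (4, [277.5, 438.5], [277, 438, 2, 2]), (4, [102
[... 4888 characters left out ...]
 (3, [409.0, 111.0], [408, 111, 3, 1]), (3, [414.0, 112.0], [414, 111, 1, 3]), (3, [418.7, 116.0], [418, 115, 2, 3]), (3, [19.3, 121.7], [19, 121, 2, 2]), (4, [543.0, 122.5], [542, 122, 3, 2]), (3, [27.7, 124.7], [27, 124, 2, 2]), (12, [382.3, 161.2], [381, 158, 5, 7]), (9, [409.4, 161.4], [408, 159, 4, 6]), (3, [389.0, 165.0], [388, 165, 3, 1]), (8, [397.5, 166.0], [394, 166, 8, 1]), (8, [335.4, 199.8], [333, 197, 6, 6]), (3, [103.0, 215.3], [102, 215, 3, 2]), (3, [191.7, 225.3], [191, 225, 2, 2]), (3, [556.0, 258.0], [556, 257, 1, 3]), (3, [175.0, 268.3], [174, 268, 3, 2]), (3, [594.3, 320.0], [594, 319, 2, 3]), (21, [333.0, 336.0], [332, 333, 3, 7]), (4, [631.5, 345.0], [630, 345, 4, 1])]
```

View pics/c7.png

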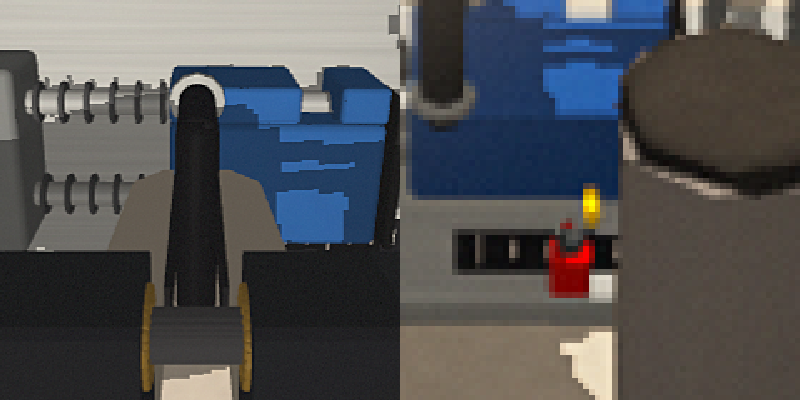

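The side crop shows the yellow pointer at (333.2,336), its tip slightly to the right of (beyond) the mark's blade at (329.7,341). It needs a few mm more.

```bash
python3 - <<'E'
from h import *
u=np.array([.9974,-.0723]);v=np.array([.0723,.9974])
a=[];b=[]
for _ in range(6):
    im=cams.capture("side")
    Y=blobs(im[325:345,320:342],(20,90,60),(38,255,255),6);Rr=blobs(im[335:356,320:337],(0,130,80),(8,255,255),20)
    a.append(Y[0][1]);b.append(Rr[0][1])
a=np.mean(a,0)+[320,325];b=np.mean(b,0)+[320,335];print(a,b)
for n,p,zs in(("ptr",a,(.018,.02)),("mark",b,(.016,.019,.022)),("blade",(329.7,341),(.02,.026))):
  for z in zs: X=plane("side",p,z);print(n,z,X[:2]@u*1000,X[:2]@v*1000)
E
```

```text
[333. 336.] [329.2 346.8]
ptr 0.018 485.444814893906 89.26370041400696
ptr 0.02 485.29900291041804 86.74937006196532
mark 0.016 478.22331828618786 63.19258228958997
mark 0.019 478.0417399174592 59.56518990244921
mark 0.022 477.86016154873033 55.937797515308326
blade 0.02 479.26327552378524 73.40466680409267
blade 0.026 478.8871052196936 65.99713114851325
```

Request:
servo_tool --pt "0 -3 0 0 1" --pt "0 -6 0 0 1" --pt "0 -6.5 0 0 1" --pt "0 -6.5 0 0 1" --pt "0 -6.5 0 0 1"

```text
t: 10.8
position: [0.4402, 0.0958, 0.063]
tool_rot: [[0.072, 0.997, 0.003], [0.997, -0.072, 0.001], [0.001, 0.003, -1.0]]
force: [11.8, 3.8, -7.2]
grip_width: 0.126
grasp_force: 40.0
```

```bash
python3 - <<'E'
from h import *
u=np.array([.9974,-.0723]);v=np.array([.0723,.9974])
s=telemetry.state();print(s["position"],s["force"],s["position"][:2]@u)
im=np.mean([cams.capture("side").astype(float) for _ in range(4)],0)
R,G,B=im[...,0],im[...,1],im[...,2]
def cen(W,r0,r1,c0,c1):
    w=W[r0:r1,c0:c1].clip(0);w=w*(w>40);y,x=np.mgrid[r0:r1,c0:c1];return (w*x).sum()/w.sum(),(w*y).sum()/w.sum(),w.sum()
yp=cen(np.minimum(R,G)-B,328,341,322,340);rm=cen(R-np.maximum(G,B)-.0,340,356,320,338)
print(yp,rm)
for n,p,z in(("ptr",yp,.02),("mark",rm,.019)): X=plane("side",p[:2],z);print(n,X[:2]@u*1000,X[:2]@v*1000)
t=cams.capture("top")
g=lambda im,a,k:cv2.resize(im[a],(400,400),interpolation=cv2.INTER_NEAREST)
save(np.hstack([g(im.astype(np.uint8),np.s_[320:360,310:350],0),g(t,np.s_[225:285,390:450],0)]),"c8.png")
E
```

```text
[0.44024588 0.0958499  0.06298535] [11.763144    3.79698038 -7.18873255] 0.4321712944261202
(np.float64(329.35682641965366), np.float64(335.5507450664519), np.float64(2483.0)) (np.float64(329.1604688332445), np.float64(346.0620937666489), np.float64(9385.0))
ptr 479.1126240870975 87.94574349541037
mark 478.03106158654725 61.458526933397444
```

View pics/c8.png

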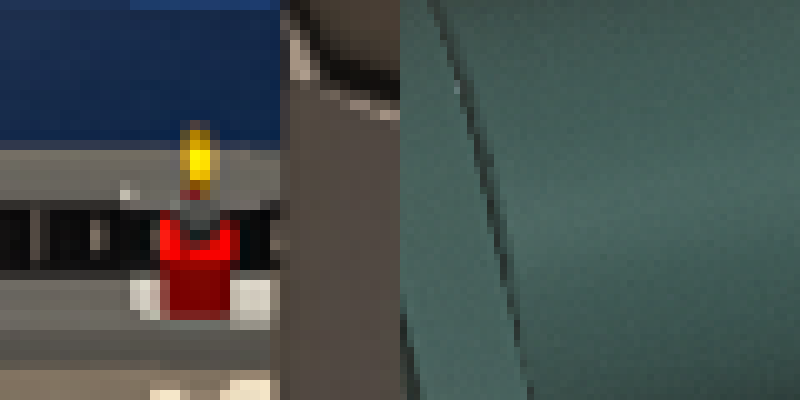

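The side crop shows the pointer at column 329.4, practically above the mark's blade (~329.0). The rays give about 1 mm still to go.

Request:
servo_tool --pt "0 -1 0 0 1" --pt "0 -1 0 0 1" --pt "0 -1 0 0 1" --pt "0 -1 0 0 1"

```text
t: 11.45
position: [0.4393, 0.0959, 0.063]
tool_rot: [[0.072, 0.997, 0.004], [0.997, -0.072, 0.001], [0.001, 0.004, -1.0]]
force: [12.1, 4.0, -8.1]
grip_width: 0.129
grasp_force: 40.0
```

```bash
python3 - <<'E'
from h import *
u=np.array([.9974,-.0723])
im=np.mean([cams.capture("side").astype(float) for _ in range(4)],0)
R,G,B=im[...,0],im[...,1],im[...,2]
def cen(W,r0,r1,c0,c1):
    w=W[r0:r1,c0:c1].clip(0);w=w*(w>40);y,x=np.mgrid[r0:r1,c0:c1];return (w*x).sum()/w.sum(),(w*y).sum()/w.sum()
yp=cen(np.minimum(R,G)-B,328,341,322,340);bt=cen(R-np.maximum(G,B),340,346,320,338);bl=cen(R-np.maximum(G,B),338,341,326,333)
for n,p,z in(("ptr",yp,.02),("marktop",bt,.024),("blade",bl,.02)): X=plane("side",p,z);print(n,p,X[:2]@u*1000)
print(blobs(im.astype(np.uint8)[255:280,345:375],(0,130,80),(8,255,255)))
s=telemetry.state();print(s["t"],s["position"],s["qd"].round(2),s["grasp_force"],s["force"])
E
```

```text
ptr (np.float64(328.71945985554277), np.float64(335.4569245263268)) 478.0303820260426
marktop (np.float64(329.17383455452904), np.float64(343.8780397154083)) 477.9137098043496
blade (np.float64(328.5641492265696), np.float64(338.606915377616)) 477.52667743368823
[(91, [16.1, 13.0], [11, 8, 12, 11])]
11.65 [0.43929998 0.09593235 0.06299017] [-0.06  0.06 -0.06  0.09  0.01 -0.06] 39.99558091163635 [12.65308317  3.3762454  -7.28121181]
```

Aligned to within about 0.5 mm, with the lever over and the grip steady.

```bash
python3 -c "
from station import r
print(r.sign_off())"
```

```text
the job is handed in; nothing more can be done
None
```

The lever is flipped over to its stop, and the gripper is holding the carriage with the pointer within about 0.5 mm of the red mark; the job was handed in at about 11.7 s, and the dishes and bottle were not touched.

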